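Sort the stray lenses, tip tubes and flux jar into their holders

TASK

Clear up after the soldering and loupe work: lay the two loose eye lenses flat in the two empty wells of the lens tray, lay the two loose tip tubes in the two empty grooves of the blue rack, and stand the flux jar in its round metal holder. Keep the jar upright, and leave the lens and the tube that are already put away where they are.

Things in the scene. Friction and masses are not known exactly. Their poses are not given: they have to be found in the camera images.
- lens_a: Loose eye lens of a loupe: glass in a black knurled ring, 30 mm across and 18 mm high, lying flat on the worktop, right side up. Origin at the centre of its underside, z up. 20 g. The two loose lenses are alike and may go in either empty well.
- lens_b: Loose eye lens of a loupe: glass in a black knurled ring, 30 mm across and 18 mm high, lying flat on the worktop, right side up. Origin at the centre of its underside, z up. 20 g. The two loose lenses are alike and may go in either empty well.
- tube_a_mid (a point): Loose tip tube: clear tan-looking tube with black caps that holds a spare soldering tip, 83 mm long, 15 mm across, lying on the worktop; grip it across near its middle. This point is the middle of the tube on its axis (7.5 mm above what it lies on); x along the tube, y and z turn as it rolls. It can roll. 11 g. The two loose tubes are alike; either empty groove and either end first will do.
- tube_b_mid (a point): Loose tip tube: clear tan-looking tube with black caps that holds a spare soldering tip, 84 mm long, 15 mm across, lying on the worktop; grip it across near its middle. This point is the middle of the tube on its axis (7.5 mm above what it lies on); x along the tube, y and z turn as it rolls. It can roll. 11 g. The two loose tubes are alike; either empty groove and either end first will do.
- flux_jar: Small white-and-green flux jar with a yellow screw lid (shut, fixed), 36 mm across the lid, 32 mm across the body, 39 mm high; the lid is the top 12 mm. Origin at the centre of its underside, z up. 30 to 65 g.
- lens_tray: Lens tray, fixed: black, grey foam, 66 (x) by 150 (y) mm, 12 mm high. Three round wells 40 mm across in a row along y, centres at y = -46, 0, +46 mm; well floor 6 mm and foam top 12 mm above the worktop, so a seated lens stands 12 mm proud. The +46 well already holds a lens; 0 and -46 are empty. Fingers that close along x miss the neighbours. Origin: centre of underside.
- tube_rack: Blue tube rack, fixed: plate 92 (x) by 136 (y) mm, 5 mm thick; two toothed combs across it at x = -30, +30 mm (9 mm thick, tops 24 mm up), nothing between them. Three grooves along x at y = -42, 0, +42 mm; a tube in one lies along x on both combs, axis 16.5 mm above the worktop, centred by sloping teeth. The +42 groove already holds a tube; 0 and -42 are empty. Origin: centre of underside.
- jar_holder: Flux jar holder, fixed: round silver-white metal cup on a black rubber foot 72 mm across; rim 24 mm above the worktop, 58 mm across outside, bore 48 mm, floor 5 mm above the worktop. Empty. Origin: centre of its underside.
- lens_stored: The lens already in the lens tray's well at y = +46 mm; same kind as the loose ones, loose in its well. To be left alone. Origin at the centre of its underside.
- tube_stored_mid (a point): The tube already in the rack's groove at y = +42 mm; same kind as the loose ones, loose in its groove. To be left alone. This point is the tube's middle, on its axis; x along the tube.
Things that resemble listed ones, but are neither listed nor needed, are in the scene too. There is more than one size of the flux_jar; the job needs the larger.

How it is judged (in metres and radians):
At the end, for the whole second after the job is handed in: Both lenses flat on the floors of the empty wells (9 mm off centre at most), both tubes down in the empty grooves (within 15 mm along, 8 mm across, 0.17 rad), the jar upright on its holder's floor (within 12 mm); all at rest, the stored lens and tube within 12 and 15 mm of where they were (x of lens_a in the frame of lens_tray between -0.009 and 0.009 m and (y of lens_a in the frame of lens_tray between -0.009 and 0.009 m or y of lens_a in the frame of lens_tray between -0.055 and -0.037 m) and z of lens_a in the frame of lens_tray between 0.0035 and 0.0085 m and angle between each of lens_a, lens_b's own z axis and vertical below 0.15 rad and linear speed of each of lens_a, lens_b, flux_jar below 0.01 m/s and x of lens_b in the frame of lens_tray between -0.009 and 0.009 m and (y of lens_b in the frame of lens_tray between -0.009 and 0.009 m or y of lens_b in the frame of lens_tray between -0.055 and -0.037 m) and z of lens_b in the frame of lens_tray between 0.0035 and 0.0085 m and x of tube_a_mid in the frame of tube_rack between -0.015 and 0.015 m and (y of tube_a_mid in the frame of tube_rack between -0.008 and 0.008 m or y of tube_a_mid in the frame of tube_rack between -0.05 and -0.034 m) and z of tube_a_mid in the frame of tube_rack between 0.0135 and 0.0195 m and angle between the x axis of each of tube_a_mid, tube_b_mid and the x axis of tube_rack, either way round below 0.17 rad and x of tube_b_mid in the frame of tube_rack between -0.015 and 0.015 m and (y of tube_b_mid in the frame of tube_rack between -0.008 and 0.008 m or y of tube_b_mid in the frame of tube_rack between -0.05 and -0.034 m) and z of tube_b_mid in the frame of tube_rack between 0.0135 and 0.0195 m and horizontal distance between flux_jar and jar_holder below 0.012 m and z of flux_jar in the frame of jar_holder between 0.002 and 0.008 m and angle between flux_jar's own z axis and vertical below 0.12 rad and distance of lens_stored from where it was at the start of the episode below 0.012 m and distance of tube_stored_mid from where it was at the start of the episode below 0.015 m); the robot touches nothing.
It fails at once if the flux jar is tipped (more than about 40 degrees from upright) (angle between flux_jar's own z axis and vertical above 0.7 rad).
It fails at once if the lens already put away is pushed about (moved more than 12 mm) (distance of lens_stored from where it was at the start of the episode above 0.012 m).
It fails at once if the tube already put away is pushed about (moved more than 15 mm) (distance of tube_stored_mid from where it was at the start of the episode above 0.015 m).
It also fails if it takes over 112 s, if anything falls off the work surface, if the arm or the gripper's body presses on something with over 40 N, if the wrist force passes 120 N, or if a joint passes its speed limit or range.

ROBOT

A 6-joint arm with a two-finger parallel gripper is mounted at the origin on a cart in front of the work surface, level with it; the furniture and walls round the work are solid. World frame = base frame: x ahead of the robot, y to its left, z up, the work surface at z = 0. Lengths are in mm, angles in rad, forces in N, time in s.
With the tool pointing down it reaches from about 300 to 850 mm from the base axis. Payload 5.4 kg.
Tool frame: the origin (TCP) lies at the very end of the fingers, on their centre line; the grasp point (between the pads) lies behind it (arm.hold_point_z is the z of the grasp point in the tool frame, in mm); z points along the fingers, y is the line along which they close (so a half turn about z gives the same grasp; the last joint's range is limited). The gripper opens to 85 mm and grips with 20 to 120 N. Pads are 22 mm wide; open, the fingers measure 114 mm over their backs; the gripper's body (76 mm by 85 mm) begins 54 mm behind the grasp point. The pads swing forward as they close: fully open they stand 13 mm farther back than shut.
Start: joints at [0.994, 0.158, 1.597, -0, 1.386, -0.21], TCP at [206.221, 536.73, 203.199] pointing down, gripper open.
Joint ranges: [-2.91, 2.91], [-0.94, 2.29], [0.18, 2.7], [-1.29, 4.43], [0.17, 2.64], [-3, 3]. Speed limits (rad/s): [2.57, 2.57, 3.14, 3.14, 3.14, 3.14].

INTERFACE

Orientations are given as [roll, pitch, yaw] about the fixed x, y, z axes, in that order (R = Rz(yaw) Ry(pitch) Rx(roll)).
In Python, from bench import arm, viewer gives the robot as it stands.
- The arm moves only by the shell command python3 -m inch 'ROWS' [OPENING]. ROWS is a JSON object of lists of equal length, an entry for each row: "dp": the shift along the tool's x, y, z as a fraction of full scale, a list of three; "roll": the turn about the tool's z as a fraction of full scale. In form: {"dp": [[tx, ty, tz], ...], "roll": [roll, ...]}. A call has 1 to 12 rows; each row is the pose to reach, as a shift and turn from the pose commanded when the call began, along the tool's axes at that moment; what a row does not reach only later rows make up. Full scale, the value 1, is 12 cm for a shift and 90 degrees for a turn. A row lasts 1/12 s, in which the tool goes at most 41.7 mm and 7.16 degrees, less where a joint would pass 70% of its speed; a pose out of reach is approached as far as the arm can. A call with a number of a shift or a turn outside -1 to 1 is refused whole. A call with a gripper value outside its range is refused whole. OPENING is the opening, from 0 (shut) to 1 (fully open), set as the call begins (- or left out, the last holds). The fingers move at their own pace and stop on an object; the grip force is fixed at half the most. Time passes only in rows, so rows that repeat a pose let the fingers close. It gives the time, the measured TCP pose, the force, the opening and the grip force at its end, in the units of the state.
- arm.read_state(): the state, without advancing time (a new reading comes with each control period).
- viewer.camera(name): name is "scene" or "side" or "wrist"; returns a dict with "color" (420x560x3 uint8, blue, green, red), "fov_y" (degrees; the focal length in pixels is half the picture's height over the tangent of half this angle, whatever the lens; pixels are square), "cx", "cy" (the principal point, pixels), "camera_from_world" (4x4, takes a point from world to camera coordinates). Camera axes: x right, y down, z forward; pixel columns grow to the right and rows downward; lengths in mm; the calibration is good to about 2 mm. A picture is of the moment at which its call begins. There is no depth.
- arm.sign_off(): hands the job in; it is judged then, once.
The state is a dict: "t": time; "qpos": joint angles; "qd": joint speeds; "joint_torque": joint torques, N m; "eef_pos": TCP position; "tool_rot": TCP orientation; "force": force on the tool from outside, world axes, zero at the start; "moment": the same for the moment, N m; "opening": finger opening in mm; "grasp_force": force on a finger pad.
Only numpy, scipy, OpenCV 4.12 (cv2) and the standard library are available. Lean on these libraries where they do the work, as an engineer would, in place of code of your own. Each camera call takes 0.05 s, during which the arm holds its last target. There are 200 camera calls.

## Working session

There is one attempt and no reset: what is moved stays moved. The work goes in short steps, Python scripts to look and compute and a shell command to move; the robot and the scene stay as the last step left them, time stands still between calls to the robot, and variables do not carry over. Pictures are saved under pics/ and viewed, at most 17 in all, crops included, and the job is handed in when it is done.

```bash
ls; mkdir -p pics; python3 - <<'E'
from bench import arm, viewer
import cv2,numpy as np
print(arm.hold_point_z, arm.read_state())
for n in ["scene","side","wrist"]:
    c=viewer.camera(n); cv2.imwrite(f"pics/{n}0.png",c["color"]); print(n,c["fov_y"],c["cx"],c["cy"],np.round(c["camera_from_world"],3).tolist())
E
```

```text
pics
-18.700000000000003 {'t': 0.0, 'qpos': array([ 9.93908884e-01,  1.59063089e-01,  1.59824791e+00, -2.94456260e-05,
        1.38621389e+00, -2.10108829e-01]), 'qd': array([ 0.00020008, -0.00262516, -0.00109718,  0.00055709, -0.00025963,
        0.00130443]), 'joint_torque': array([ 1.35698101e-04, -3.96004736e+01, -3.31429589e+01, -1.73659760e-04,
        8.39501387e-03, -7.39516395e-06]), 'eef_pos': array([205.86299674, 536.17135199, 202.20122337]), 'tool_rot': array([-3.13969688e+00, -3.74700222e-04,  2.77481912e+00]), 'force': array([ 0.94555428,  0.68021507, -0.27749986]), 'moment': array([-0.01056745,  0.0095191 ,  0.00402692]), 'grasp_force': 0.0, 'opening': 85.24636347608157}
scene 48.50008195084828 282.06402228149113 217.40863557868798 [[0.721, -0.693, -0.01, -418.507], [-0.299, -0.298, -0.906, 183.337], [0.625, 0.656, -0.422, 625.726], [0.0, 0.0, 0.0, 1.0]]
side 47.84923371381155 288.7463791439786 211.9025735434997 [[-0.953, -0.304, 0.011, 508.682], [-0.119, 0.34, -0.933, 128.135], [0.28, -0.89, -0.36, 732.915], [0.0, 0.0, 0.0, 1.0]]
wrist 67.3503071937741 280.3742673505369 205.3684682876881 [[0.359, 0.934, -0.002, -573.134], [0.893, -0.342, 0.292, -37.509], [0.272, -0.106, -0.956, 379.206], [0.0, 0.0, 0.0, 1.0]]
```

View pics/scene0.png

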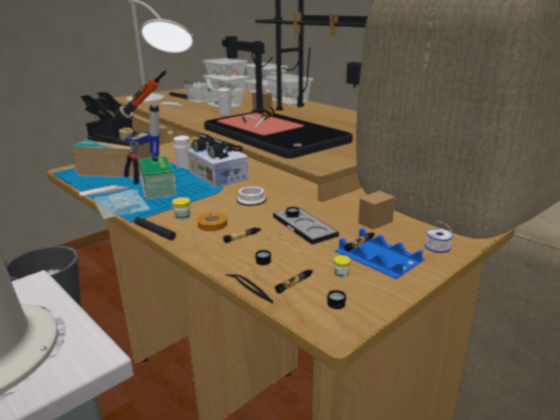

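View pics/side0.png

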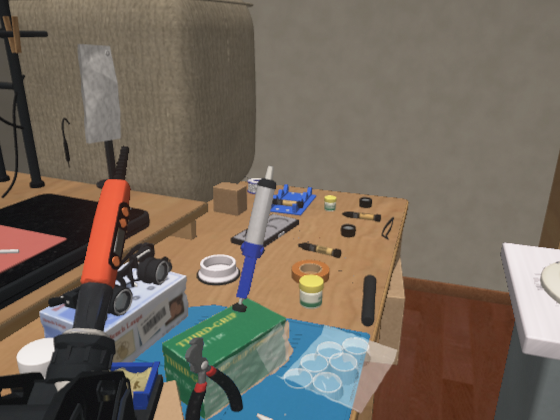

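View pics/wrist0.png

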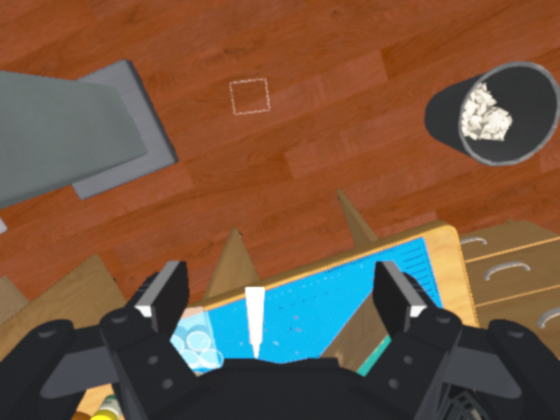

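The scene view shows loose lenses at (263,257) and (336,299), loose tubes at (242,235) and (294,281), and jars at (181,208) and (342,267). The holder is at (251,196), the tray at (305,224) and the rack at (380,252). In the side view the same things run along the right half. The wrist view shows only the front edge and the blue mat.

```bash
cat > h.py <<'E'
import numpy as np, cv2
from bench import arm, viewer
def cam(n):
    c=viewer.camera(n); c["f"]=c["color"].shape[0]/2/np.tan(np.radians(c["fov_y"])/2); return c
def ray(c,u,v):
    T=np.array(c["camera_from_world"]); R=T[:3,:3]; o=-R.T@T[:3,3]
    d=R.T@np.array([(u-c["cx"])/c["f"],(v-c["cy"])/c["f"],1]); return o,d
def plane(c,u,v,z):
    o,d=ray(c,u,v); return (o+d*(z-o[2])/d[2])
def tri(c1,p1,c2,p2):
    o1,d1=ray(c1,*p1);o2,d2=ray(c2,*p2)
    s=np.linalg.lstsq(np.c_[d1,-d2],o2-o1,rcond=None)[0]
    a=o1+d1*s[0];b=o2+d2*s[1]; return (a+b)/2,np.linalg.norm(a-b)
def proj(c,p):
    T=np.array(c["camera_from_world"]);q=T[:3,:3]@np.array(p)+T[:3,3]; return q[:2]/q[2]*c["f"]+[c["cx"],c["cy"]]
E
python3 - <<'E'
from h import *
s=cam("scene");d=cam("side")
for n,u,v,z in [("lens",263,257,9),("lens",336,299,9),("lensst",292,213,15),("tube",242,235,7),("tube",294,281,7),("tubest",360,241,16),("jar1bot",181,216,0),("jar1top",181,201,39),("jar2bot",342,275,0),("jar2top",342,259,39),("holder",251,193,24)]:
    print(n,np.round(plane(s,u,v,z)))
for n,u,v,z in [("lens",348,230,9),("lens",366,202,9),("tube",320,250,7),("tube",362,216,7),("jar1",311,286,39),("jar2",330,199,39),("holder",218,264,24)]: print("side",n,np.round(plane(d,u,v,z)))
a=cv2.resize(s["color"][170:320,150:470],None,fx=2.5,fy=2.5,interpolation=cv2.INTER_CUBIC)
b=cv2.resize(d["color"][160:320,190:430],None,fx=3.3,fy=3.3,interpolation=cv2.INTER_CUBIC)
cv2.imwrite("pics/s1.png",a);cv2.imwrite("pics/d1.png",b)
E
```

```text
lens [442. -95.   9.]
lens [ 435. -271.    9.]
lensst [604.  -6.  15.]
tube [473.   2.   7.]
tube [ 428. -187.    7.]
tubest [ 603. -188.   16.]
jar1bot [445. 178.   0.]
jar1top [444. 169.  39.]
jar2bot [ 507. -224.    0.]
jar2top [ 496. -231.   39.]
holder [603. 126.  24.]
side lens [441. -93.   9.]
side lens [ 433. -268.    9.]
side tube [472.   9.   7.]
side tube [ 428. -182.    7.]
side jar1 [440. 192.  39.]
side jar2 [ 498. -177.   39.]
side holder [607. 148.  24.]
```

View pics/s1.png

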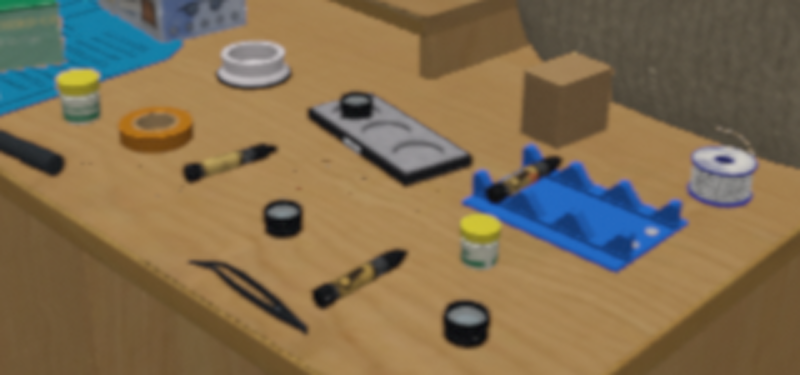

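View pics/d1.png

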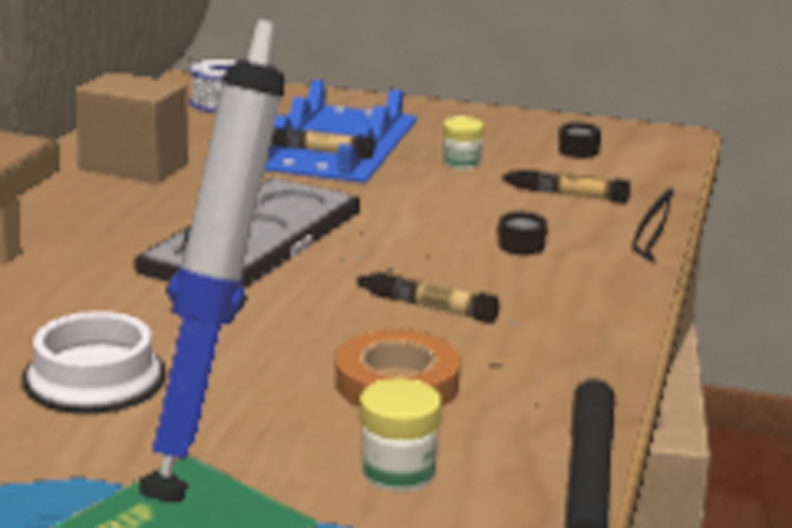

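Jar 1 (left, at scene (181,208)) is the larger: its lid scales to about 38 mm, against about 28 mm for jar 2. Next I move up for a survey with the wrist camera.

```bash
cat >> h.py <<'E'
from scipy.spatial.transform import Rotation as Ro
def Rt(st): return Ro.from_euler("xyz",st["tool_rot"]).as_matrix()
def go(x,y,z,yaw=None):
    "fractions of full scale from the present measured pose"
    st=arm.read_state(); R=Rt(st); d=R.T@(np.array([x,y,z])-st["eef_pos"])/120
    r=0
    if yaw is not None:
        e=(yaw-st["tool_rot"][2]+np.pi)%(2*np.pi)-np.pi; r=-e/(np.pi/2)
    print("t%.1f at"%st["t"],np.round(st["eef_pos"],1),np.round(st["tool_rot"],3),"-> dp",np.round(d,3),"roll",round(r,3))
E
python3 - <<'E'
from h import *
c=cam("wrist");st=arm.read_state();T=np.array(c["camera_from_world"]);o=-T[:3,:3].T@T[:3,3]
print("cam in tool",Rt(st).T@(o-st["eef_pos"]),"axis",Rt(st).T@T[2,:3])
go(420,-20,400,np.pi)
E
```

```text
cam in tool [  74.80230576   -0.90574199 -170.10278136] axis [-2.92106077e-01 -4.28349949e-04  9.56385830e-01]
t0.3 at [206.1 536.6 202.9] [-3.141 -0.     2.775] -> dp [-3.327 -3.691 -1.641] roll -0.234
```

```bash

python3 -m inch '{"dp":[[-0.83,-0.92,-0.41],[-0.83,-0.92,-0.41],[-0.83,-0.92,-0.41],[-0.83,-0.92,-0.41],[-0.83,-0.92,-0.41]],"roll":[0,0,0,0,0]}' 1 
python3 -m inch '{"dp":[[-0.83,-0.92,-0.41],[-0.83,-0.92,-0.41],[-0.83,-0.92,-0.41],[-0.83,-0.92,-0.41],[-0.83,-0.92,-0.41]],"roll":[0,0,0,0,0]}' 
python3 -m inch '{"dp":[[-0.83,-0.92,-0.41],[-0.83,-0.92,-0.41],[-0.83,-0.92,-0.41],[-0.83,-0.92,-0.41],[-0.83,-0.92,-0.41]],"roll":[0,0,0,0,0]}' 
python3 -m inch '{"dp":[[-0.83,-0.92,-0.41],[-0.83,-0.92,-0.41],[-0.83,-0.92,-0.41],[-0.83,-0.92,-0.41],[-0.83,-0.92,-0.41],[-0.83,-0.92,-0.41],[-0.83,-0.92,-0.41]],"roll":[-0.08,-0.16,-0.23,-0.23,-0.23,-0.23,-0.23]}' 
python3 - <<'E'
from h import *
c=cam("wrist");cv2.imwrite("pics/w1.png",c["color"]);np.save("w1.npy",c,allow_pickle=True)
print(np.round(plane(c,0,0,0)),np.round(plane(c,559,419,0)))
E
```

```text
t: 0.72
eef_pos: [262.2, 395.2, 255.0]
tool_rot: [3.139, 0.004, 2.771]
force: [-0.0, 0.2, 0.2]
opening: 85.5
grasp_force: 0.0
t: 1.13
eef_pos: [315.6, 256.0, 304.0]
tool_rot: [3.14, 0.005, 2.769]
force: [0.1, 0.5, -1.0]
opening: 85.3
grasp_force: 0.0
t: 1.55
eef_pos: [368.6, 116.8, 352.5]
tool_rot: [-3.141, 0.004, 2.769]
force: [-0.6, -0.4, 0.5]
opening: 85.5
grasp_force: 0.0
t: 2.13
eef_pos: [419.8, -17.5, 399.4]
tool_rot: [3.14, -0.001, 3.135]
force: [0.3, 0.1, -0.6]
opening: 85.1
grasp_force: 0.0
[ 177. -458.    0.] [1055.  642.    0.]
```

View pics/w1.png

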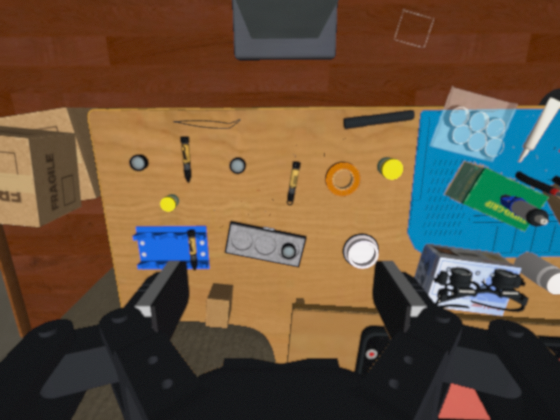

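The overhead view shows everything: lenses (138,162) and (237,166), tubes (186,158) and (293,183), large jar (392,169), holder (361,252). The tray wells are at (241,237) and (265,244), with the stored lens at (289,252). The rack is around (172,248), with its stored tube at (193,250). Now I refine these with masks.

```bash
cat > meas.py <<'E'
from h import *
c=np.load("w1.npy",allow_pickle=True).item(); im=c["color"]
hsv=cv2.cvtColor(im,cv2.COLOR_BGR2HSV); H,S,V=[hsv[...,i].astype(int) for i in range(3)]
def blob(mask,u,v,r):
    m=np.zeros(mask.shape,np.uint8); m[v-r:v+r+1,u-r:u+r+1]=mask[v-r:v+r+1,u-r:u+r+1]*255
    k=max(cv2.findContours(m,cv2.RETR_EXTERNAL,cv2.CHAIN_APPROX_NONE)[0],key=cv2.contourArea)
    return k
def rect(k,z):
    p=np.array([plane(c,*q[0],z)[:2] for q in k],np.float32); return cv2.minAreaRect(p)
wood=(H>8)&(H<25)&(S>90)
dark=V<75
for n,u,v,r,z,m in [("lensA",138,162,15,12,~wood),("lensB",237,166,15,12,~wood),("lens_st",289,252,10,22,dark),("jar",392,169,14,33,(H>24)&(H<36)&(S>130)),("jarS",168,204,12,30,(H>24)&(H<36)&(S>130)),
   ("holder",361,252,22,20,(~wood)&(V>110)),("tray",265,244,45,12,~wood),("tubeA",186,158,26,7.5,dark),("tubeB",293,183,26,7.5,dark),("rack",172,248,40,5,(H>95)&(H<125)&(S>130))]:
    mm=m.astype(np.uint8)
    if "tube" in n: mm=cv2.morphologyEx(mm,cv2.MORPH_CLOSE,np.ones((25,5),np.uint8))
    k=blob(mm,u,v,r); (cx,cy),(w,h),a=rect(k,z); print(n,round(cx,1),round(cy,1),"size",round(w,1),round(h,1),"ang",round(a,1), "px",cv2.boundingRect(k))
for u,v in [(241,237),(265,244)]: print("well eye",np.round(plane(c,u,v,12)))
print("st tube eye",np.round(plane(c,193,250,16.5)))
E
python3 meas.py; python3 - <<'E'
import cv2
im=cv2.imread("pics/w1.png");a=im[140:275,125:310];cv2.imwrite("pics/w1c.png",cv2.resize(a,None,fx=4.3,fy=4.3,interpolation=cv2.INTER_CUBIC))
E
```

```text
lensA 432.5 -270.5 size 28.8 24.9 ang 89.6 px (130, 155, 17, 15)
lensB 439.0 -95.1 size 25.2 25.1 ang 89.6 px (230, 158, 15, 15)
lens_st 601.3 -4.4 size 22.9 31.2 ang 89.7 px (282, 243, 13, 16)
jar 443.3 173.2 size 36.1 34.9 ang 47.6 px (381, 158, 22, 22)
jarS 504.6 -219.5 size 25.4 28.4 ang 26.1 px (160, 196, 17, 16)
holder 605.7 134.7 size 67.6 68.9 ang 89.6 px (343, 235, 36, 34)
tray 590.9 -48.1 size 146.4 69.5 ang 77.4 px (225, 222, 81, 45)
tubeA 428.2 -186.6 size 12.4 76.8 ang 88.5 px (181, 137, 10, 44)
tubeB 470.4 5.4 size 11.5 72.5 ang 81.2 px (288, 162, 12, 39)
rack 602.0 -232.5 size 89.2 141.0 ang 0.7 px (133, 226, 76, 43)
well eye [577. -94.  12.]
well eye [592. -48.  12.]
st tube eye [ 601. -186.   16.]
```

View pics/w1c.png

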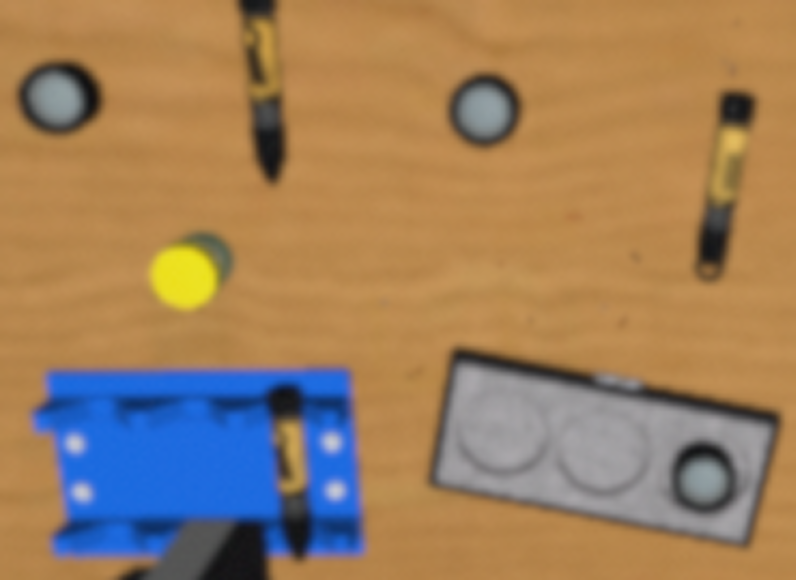

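```bash
python3 -c "
from h import *
go(472,5.5,80,2.989)"
```

```text
t2.2 at [419.5 -17.  399.3] [ 3.140e+00 -1.000e-03  3.137e+00] -> dp [-0.439  0.186  2.661] roll 0.094
```

```bash

python3 -m inch '{"dp":[[-0.2,0.09,0.3],[-0.44,0.19,0.65],[-0.44,0.19,1],[-0.44,0.19,1],[-0.44,0.19,1]],"roll":[0.05,0.09,0.09,0.09,0.09]}' >/dev/null
python3 -m inch '{"dp":[[0,0,0.35],[0,0,0.7],[0,0,1],[0,0,1]],"roll":[0,0,0,0]}' >/dev/null
python3 -m inch '{"dp":[[0,0,0.3],[0,0,0.55],[0,0,0.66],[0,0,0.66],[0,0,0.66]],"roll":[0,0,0,0,0]}'
python3 - <<'E'
from h import *
go(472,5.5,3,2.989)
c=cam("wrist");cv2.imwrite("pics/w2.png",c["color"]);print(proj(c,(472,5.5,7.5)))
E
```

```text
t: 3.35
eef_pos: [474.7, 3.8, 84.0]
tool_rot: [-3.141, 0.004, 2.995]
force: [0.9, -0.2, 0.7]
opening: 85.4
grasp_force: 0.0
t3.4 at [474.7   3.8  84. ] [-3.141  0.004  2.995] -> dp [0.027 0.011 0.675] roll 0.004
[283.03163774 201.13771378]
```

View pics/w2.png

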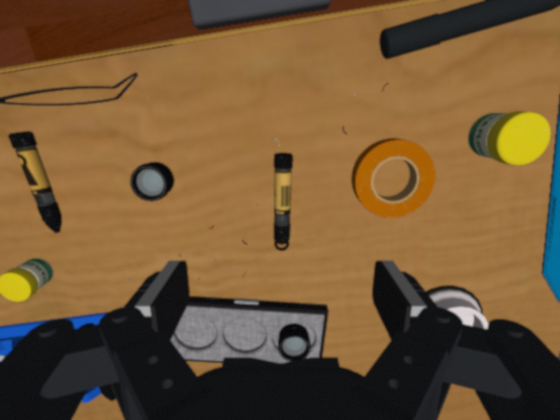

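Tube B spans (283,153) to (283,248), so its middle is at (283,201), which matches the projected target. Descend and grip.

```bash

python3 -m inch '{"dp":[[0.02,0.01,0.3],[0.02,0.01,0.55],[0.02,0.01,0.67],[0.02,0.01,0.67],[0.02,0.01,0.67]],"roll":[0,0,0,0,0]}'
python3 -m inch '{"dp":[[0,0,0],[0,0,0],[0,0,0],[0,0,0],[0,0,0],[0,0,0],[0,0,0],[0,0,0]],"roll":[0,0,0,0,0,0,0,0]}' 0
python3 -m inch '{"dp":[[0,0,-0.3],[0,0,-0.6],[0,0,-0.7],[0,0,-0.7]],"roll":[0,0,0,0]}'
python3 -c "
from h import *
go(602,-230,80,np.pi)"
```

```text
t: 3.82
eef_pos: [472.3, 5.3, 2.5]
tool_rot: [-3.141, 0.003, 2.995]
force: [0.2, -1.0, -0.2]
opening: 85.9
grasp_force: 0.0
t: 4.48
eef_pos: [470.4, 5.7, 0.4]
tool_rot: [3.142, -0.0, 2.995]
force: [0.1, 0.9, -0.1]
opening: 0.1
grasp_force: 0.0
t: 4.82
eef_pos: [473.7, 4.9, 88.4]
tool_rot: [-3.141, 0.008, 2.995]
force: [0.6, 0.4, -0.0]
opening: 0.3
grasp_force: 0.0
t4.8 at [473.7   4.9  88.4] [-3.141  0.008  2.995] -> dp [-1.343 -1.78   0.082] roll -0.093
```

The fingers shut on nothing, so I look again.

```bash
python3 - <<'E'
from h import *
c=cam("wrist");cv2.imwrite("pics/w3.png",c["color"])
E
```

```text
(no output)
```

View pics/w3.png

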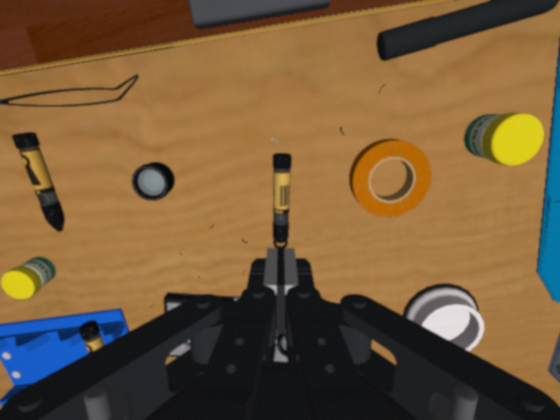

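```bash
python3 - <<'E'
from h import *
st=arm.read_state();p=st["eef_pos"];print(p)
o=[]
for n in ("scene","side"):
    c=cam(n);im=c["color"].copy()
    u,v=proj(c,p);a,b=proj(c,(472,5.5,7.5));print(n,u,v,a,b)
    u0,v0=int(a)-60,int(b)-120
    k=cv2.resize(im[max(v0,0):v0+170,u0:u0+120],None,fx=3.3,fy=3.3,interpolation=cv2.INTER_CUBIC)
    for x,y in ((u,v),(a,b)): cv2.circle(k,(int((x-u0)*3.3),int((y-max(v0,0))*3.3)),3,(255,0,255),-1)
    o.append(k[:560])
h=min(k.shape[0] for k in o);cv2.imwrite("pics/c1.png",np.hstack([k[:h] for k in o]))
E
```

```text
[471.98407914   5.33025485  86.05121649]
scene 238.52912453992474 197.67683485511387 240.46472790191956 234.39382586824726
side 322.0264512613183 208.25555649799736 320.43606212925096 248.86541600392874
```

View pics/c1.png

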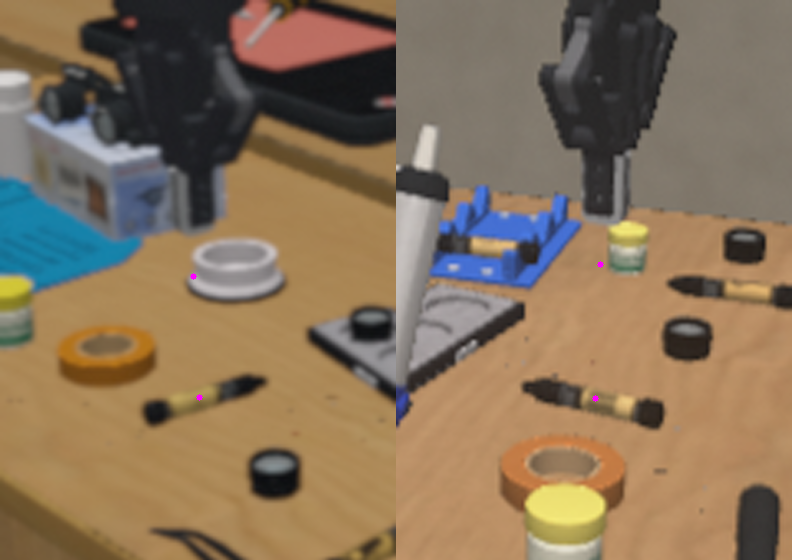

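The tube is untouched. Both fixed views show the real fingertips (scene crop (203,228), side crop (607,215)) well above the projected TCP dots. I triangulate them.

```bash
python3 - <<'E'
from h import *
s=cam("scene");d=cam("side");w=cam("wrist")
print(tri(s,(241.5,183.1),d,(323.9,193.2)), arm.read_state()["eef_pos"])
T=np.array(w["camera_from_world"]);print("wrist cam",-T[:3,:3].T@T[:3,3])
# check calibration: tray corner etc: jar1 lid top by both views
for n,a,b in [("lensB top",(263.3,253.5),(348.3,226)),("jar1 base",(181.5,216),(311,303))]: print(n,tri(s,a,d,b))
E
```

```text
(array([473.17362388,  -1.59621381, 114.3201591 ]), np.float64(6.323937566462495)) [469.1348615    5.98194202  82.74850114]
wrist cam [395.31363316  16.05734569 253.15324434]
lensB top (array([441.48979571, -96.228612  ,  16.56759266]), np.float64(0.9819109026431827))
jar1 base (array([443.97344771, 175.45863197,   0.81655194]), np.float64(1.4176846160094725))
```

```bash
python3 -m inch '{"dp":[[0,0,0],[0,0,0],[0,0,0]],"roll":[0,0,0]}'; python3 - <<'E'
from h import *
st=arm.read_state();w=cam("wrist");cv2.imwrite("pics/w4.png",w["color"]);im=w["color"]
print(st["t"],st["eef_pos"],st["qpos"],st["opening"])
hsv=cv2.cvtColor(im,cv2.COLOR_BGR2HSV);H,S,V=[hsv[...,i].astype(int) for i in range(3)]
m=((H>24)&(H<36)&(S>130)).astype(np.uint8);m[:,:300]=0
n,l,s,ce=cv2.connectedComponentsWithStats(m);print("lid px",[(s[i],ce[i]) for i in range(1,n) if s[i,4]>200],"pred",proj(w,(443.5,174,39)))
m=(~((H>8)&(H<25)&(S>90))).astype(np.uint8)[150:215,120:190]
n,l,s,ce=cv2.connectedComponentsWithStats(m);print("lensB px",[(s[i],ce[i]+[120,150]) for i in range(1,n) if s[i,4]>200],"pred",proj(w,(440,-95.5,14)))
print("tip pred",proj(w,st["eef_pos"]))
E
```

```text
t: 5.37
eef_pos: [470.2, 5.8, 83.9]
tool_rot: [3.141, -0.001, 2.995]
force: [-0.3, 0.8, -0.5]
opening: -0.4
grasp_force: 0.0
5.3667 [470.16072235   5.75883832  83.91314671] [-2.45604222e-01  1.77270415e-02  1.99746874e+00  6.81546431e-06
  1.12734151e+00 -1.66952131e+00] -0.3645838291953446
lid px [(array([ 484,  120,   62,   52, 2577], dtype=int32), array([514.7217695 , 144.98603027]))] pred [522.29072888 146.31561188]
lensB px [(array([  10,   20,   41,   37, 1152], dtype=int32), array([150.12847222, 187.5234375 ]))] pred [148.11338359 189.10800081]
tip pred [281.7922623  242.86623644]
```

The wrist calibration holds, so it is the fingers that end about 30 mm above the reported TCP. I check with a gentle touch on bare worktop, fingers shut.

```bash

python3 -m inch '{"dp":[[0,-0.35,0],[0,-0.35,0.3],[0,-0.35,0.6],[0,-0.35,0.7],[0,-0.35,0.7]],"roll":[0,0,0,0,0]}' | grep -E "eef|force"
python3 -m inch '{"dp":[[0,0,0.06],[0,0,0.12],[0,0,0.12],[0,0,0.12]],"roll":[0,0,0,0]}'| grep -E "eef|force"
python3 -m inch '{"dp":[[0,0,0.02],[0,0,0.04],[0,0,0.04],[0,0,0.04]],"roll":[0,0,0,0]}'| grep -E "eef|force"
python3 -m inch '{"dp":[[0,0,0.02],[0,0,0.03],[0,0,0.03],[0,0,0.03]],"roll":[0,0,0,0]}'| grep -E "eef|force"
```

```text
eef_pos: [460.7, -34.9, -3.1]
force: [0.7, 1.3, -0.9]
grasp_force: 0.0
eef_pos: [464.9, -36.0, -13.4]
force: [-0.4, 0.0, -0.6]
grasp_force: 0.0
eef_pos: [464.3, -35.8, -18.7]
force: [0.2, 0.4, 0.1]
grasp_force: 0.0
eef_pos: [464.2, -35.8, -22.5]
force: [-0.8, -0.5, 0.6]
grasp_force: 0.0
```

```bash

python3 -m inch '{"dp":[[0,0,0.02],[0,0,0.02],[0,0,0.02]],"roll":[0,0,0]}'| grep -E "eef|force"
python3 -m inch '{"dp":[[0,0,0.02],[0,0,0.02],[0,0,0.02]],"roll":[0,0,0]}'| grep -E "eef|force"
python3 -m inch '{"dp":[[0,0,0.02],[0,0,0.02],[0,0,0.02]],"roll":[0,0,0]}'| grep -E "eef|force"
```

```text
eef_pos: [464.2, -35.8, -25.0]
force: [0.7, 0.2, 1.1]
grasp_force: 0.0
eef_pos: [464.2, -35.8, -27.4]
force: [-0.5, -0.2, -0.6]
grasp_force: 0.0
eef_pos: [464.6, -35.9, -28.1]
force: [-6.1, 1.2, 17.1]
grasp_force: 8.6
```

The fingertips touch down at reported z ≈ -28, so the real tip is 28 mm above the reported TCP. Now I check the sideways error at this contact pose.

```bash
python3 -m inch '{"dp":[[0,0,-0.02],[0,0,-0.03],[0,0,-0.03]],"roll":[0,0,0]}' | grep -E "eef|force"; python3 - <<'E'
from h import *
st=arm.read_state();p=st["eef_pos"].copy();print(p);p[2]+=28
o=[]
for n in ("scene","side","wrist"):
    c=cam(n);im=c["color"].copy()
    u,v=proj(c,p);print(n,u,v)
    u0,v0=int(u)-30,int(v)-40
    k=cv2.resize(im[v0:v0+60,u0:u0+60],(400,400) if n=="wrist" else (400,400),interpolation=cv2.INTER_CUBIC)
    s=400/60
    cv2.circle(k,(int((u-u0+.5)*s),int((v-v0+.5)*s)),2,(255,0,255),-1)
    o.append(k)
cv2.imwrite("pics/c2.png",cv2.resize(np.hstack(o),(798,266)))
E
```

```text
eef_pos: [464.6, -36.0, -25.8]
force: [0.6, -0.6, -0.3]
grasp_force: 0.0
[464.61945887 -35.95165999 -25.7854761 ]
scene 251.35309699595942 245.06871672850215
side 329.489632947123 242.95614121326804
wrist 281.9114817263438 266.5956747404132
```

View pics/c2.png

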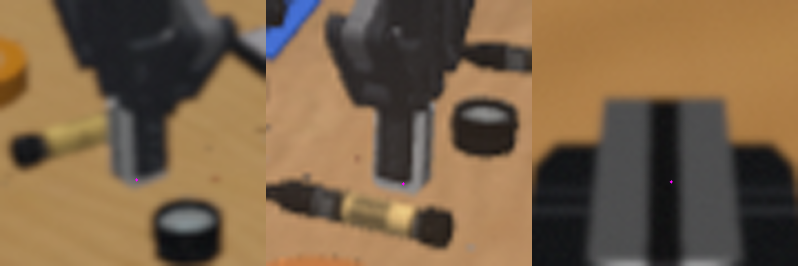

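Sideways the dots sit on the real fingertips, in all three crops. So only z is off, and I put the 28 mm in the helper.

```bash
sed -i 's/np.array(\[x,y,z\])-st/np.array([x,y,z-28])-st/' h.py
python3 -m inch '{"dp":[[0,0,-0.3],[0,0,-0.5],[0,0.17,-0.5],[0,0.34,-0.5],[0,0.34,-0.5],[0,0.34,-0.5],[0,0.34,-0.5]],"roll":[0,0,0,0,0,0,0]}' 1 | grep eef
python3 -c "
from h import *
go(472.5,5.5,3,2.989)"
```

```text
eef_pos: [469.9, 4.3, 33.6]
t8.6 at [469.9   4.3  33.6] [-3.141e+00 -1.000e-03  2.995e+00] -> dp [-0.02   0.014  0.488] roll 0.004
```

```bash

python3 -m inch '{"dp":[[-0.03,0.01,0.25],[-0.03,0.01,0.45],[-0.03,0.01,0.485],[-0.03,0.01,0.485]],"roll":[0,0,0,0]}' | grep -E "eef|force"
python3 -m inch '{"dp":[[0,0,0],[0,0,0],[0,0,0],[0,0,0],[0,0,0],[0,0,0],[0,0,0]],"roll":[0,0,0,0,0,0,0]}' 0 | grep -E "eef|force|open"
python3 -m inch '{"dp":[[0,0,-0.3],[0,0,-0.6],[0,0,-0.7],[0,0,-0.7],[0,0,-0.7]],"roll":[0,0,0,0,0]}'
python3 -c "
from h import *
go(602,-272,70,np.pi)"
```

```text
eef_pos: [471.8, 5.0, -26.0]
force: [0.4, -0.5, -0.6]
grasp_force: 0.0
eef_pos: [474.6, 5.0, -23.5]
force: [-1.3, -0.1, 4.6]
opening: 11.9
grasp_force: 58.8
t: 9.9
eef_pos: [474.5, 5.1, 60.3]
tool_rot: [-3.141, 0.002, 2.995]
force: [-0.5, -0.7, -0.8]
opening: 11.8
grasp_force: 59.0
t9.9 at [474.5   5.1  60.3] [-3.141e+00  2.000e-03  2.995e+00] -> dp [-1.389 -2.129  0.155] roll -0.093
```

```bash

python3 -m inch '{"dp":[[-0.16,-0.25,0],[-0.35,-0.5,0],[-0.46,-0.71,0],[-0.46,-0.71,0]],"roll":[0,0,0,0]}' >/dev/null
python3 -m inch '{"dp":[[-0.23,-0.35,0],[-0.46,-0.71,0],[-0.46,-0.71,0]],"roll":[0,0,0]}' >/dev/null
python3 -m inch '{"dp":[[-0.23,-0.35,0],[-0.46,-0.71,0],[-0.46,-0.71,0],[-0.46,-0.71,0],[-0.46,-0.71,0]],"roll":[-0.03,-0.06,-0.09,-0.09,-0.09]}' | grep -E "eef|open"
python3 - <<'E'
from h import *
go(602,-272,11,np.pi)
c=cam("wrist");im=c["color"];cv2.imwrite("pics/w5.png",im)
for n,p in [("plate corner -x+y",(556,-162,5)),("-x-y",(556,-298,5)),("groove-42 near comb",(572,-272,16.5)),("held",(602,-272,60))]:
    q=proj(c,p);print(n,q);cv2.circle(im,tuple(int(v) for v in q),2,(255,0,255),-1)
cv2.imwrite("pics/w5d.png",im)
E
```

```text
eef_pos: [599.2, -271.4, 57.4]
opening: 11.9
t10.9 at [ 599.2 -271.4   57.4] [ 3.139e+00 -3.000e-03  3.134e+00] -> dp [-0.025 -0.007  0.62 ] roll -0.005
plate corner -x+y [435.7028575  155.43272133]
-x-y [242.99280521 156.90591508]
groove-42 near comb [280.03727128 182.3820267 ]
held [280.5429387  249.34353738]
```

View pics/w5d.png

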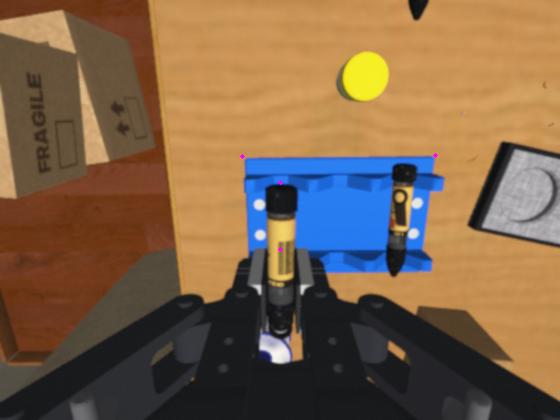

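The rack's near edge runs (245,157) to (434,155), within 2 px of prediction at both ends. The held tube lines up with its groove at column 280, so I lower it.

```bash
python3 -c "
from h import *
import numpy as np
c=cam('wrist');print(plane(c,281,187,91),plane(c,279,333,91))"
python3 -m inch '{"dp":[[-0.02,0,0.25],[-0.02,0,0.45],[-0.02,0,0.56],[-0.02,0,0.59],[-0.02,0,0.595],[-0.02,0,0.595]],"roll":[0,0,0,0,0,0]}' | grep -E "eef|force"
python3 -m inch '{"dp":[[0,0,0],[0,0,0],[0,0,0],[0,0,0],[0,0,0]],"roll":[0,0,0,0,0]}' 0.32 | grep -E "eef|force|open"
python3 -m inch '{"dp":[[0,0,-0.3],[0,0,-0.6],[0,0,-0.6],[0,0,-0.6]],"roll":[0,0,0,0]}'
python3 -c "
from h import *
go(429.5,-187,70,3.115)"
```

```text
[ 557.3109861  -270.59016181   91.        ] [ 634.84729493 -272.06262518   91.        ]
eef_pos: [603.3, -271.7, -10.7]
force: [-0.1, 0.4, -0.1]
grasp_force: 59.0
eef_pos: [603.0, -272.1, -11.2]
force: [1.0, -0.0, -0.3]
opening: 26.9
grasp_force: 0.0
t: 12.25
eef_pos: [605.1, -273.5, 64.1]
tool_rot: [-3.138, 0.006, 3.136]
force: [-0.0, 0.1, -0.5]
opening: 27.5
grasp_force: 0.0
t12.2 at [ 605.1 -273.5   64.1] [-3.138  0.006  3.136] -> dp [1.468 0.714 0.173] roll 0.013
```

```bash

python3 -m inch '{"dp":[[0.3,0.15,0],[0.6,0.3,0],[0.73,0.36,0],[0.73,0.36,0]],"roll":[0,0,0,0]}' 0.7 >/dev/null
python3 -m inch '{"dp":[[0.3,0.15,0],[0.6,0.3,0.1],[0.73,0.36,0.17],[0.73,0.36,0.17],[0.73,0.36,0.17]],"roll":[0.01,0.01,0.01,0.01,0.01]}' | grep -E "eef|open"
python3 - <<'E'
from h import *
go(429.5,-187,3,3.115)
c=cam("wrist");im=c["color"];cv2.imwrite("pics/w6.png",im);print(proj(c,(429.5,-187,7.5)))
h=cv2.cvtColor(im,cv2.COLOR_BGR2HSV);m=(h[...,2]<75).astype(np.uint8)[130:300,230:330]
m=cv2.morphologyEx(m,cv2.MORPH_CLOSE,np.ones((51,5),np.uint8))
k,l,s,ce=cv2.connectedComponentsWithStats(m)
for i in range(1,k):
    if s[i,4]>300:
        ys,xs=np.nonzero(l==i);P=np.array([plane(c,x+230,y+130,7.5)[:2] for x,y in zip(xs,ys)],np.float32);print(s[i],cv2.minAreaRect(P))
E
```

```text
eef_pos: [427.5, -184.1, 39.1]
opening: 59.4
t13.0 at [ 427.5 -184.1   39.1] [ 3.141e+00 -1.000e-03  3.120e+00] -> dp [-0.018 -0.024  0.534] roll 0.003
[277.2998937  227.07608144]
[  37    0   29  170 2616] ((425.2075500488281, -186.84695434570312), (16.832321166992188, 121.78546142578125), 85.9442138671875)
```

```bash

python3 -m inch '{"dp":[[-0.02,-0.02,0.25],[-0.02,-0.02,0.45],[-0.02,-0.02,0.53],[-0.02,-0.02,0.53],[-0.02,-0.02,0.53]],"roll":[0.02,0.02,0.02,0.02,0.02]}' | grep -E "eef|force"
python3 -m inch '{"dp":[[0,0,0],[0,0,0],[0,0,0],[0,0,0],[0,0,0],[0,0,0]],"roll":[0,0,0,0,0,0]}' 0 | grep -E "eef|force|open"
python3 -m inch '{"dp":[[0,0,-0.3],[0,0,-0.6],[0,0,-0.75],[0,0,-0.75],[0,0,-0.75]],"roll":[0,0,0,0,0]}'
python3 - <<'E'
from h import *
go(602,-230,88,np.pi)
c=cam("wrist");cv2.imwrite("pics/w7.png",c["color"])
E
```

```text
eef_pos: [431.3, -187.6, -23.2]
force: [-0.1, -0.2, 0.3]
grasp_force: 0.0
eef_pos: [431.3, -187.6, -22.4]
force: [-1.0, 0.7, 5.7]
opening: 11.8
grasp_force: 58.7
t: 14.38
eef_pos: [431.4, -187.7, 67.7]
tool_rot: [-3.14, 0.003, 3.089]
force: [0.3, 0.3, -1.4]
opening: 12.0
grasp_force: 59.1
t14.4 at [ 431.4 -187.7   67.7] [-3.140e+00  3.000e-03  3.089e+00] -> dp [-1.438 -0.277  0.068] roll -0.033
```

```bash

python3 -m inch '{"dp":[[-0.3,-0.06,0],[-0.6,-0.12,0],[-0.72,-0.14,0],[-0.72,-0.14,0]],"roll":[0,0,0,0]}' >/dev/null
python3 -m inch '{"dp":[[-0.3,-0.06,0],[-0.6,-0.12,0],[-0.72,-0.14,0.05],[-0.72,-0.14,0.05],[-0.72,-0.14,0.05]],"roll":[-0.03,-0.03,-0.03,-0.03,-0.03]}' | grep -E "eef|open"
python3 - <<'E'
from h import *
c=np.load("w1.npy",allow_pickle=True).item()
print(plane(c,186,136.5,7.5),plane(c,187,182,7.5))
go(602,-230,14,np.pi)
c=cam("wrist");im=c["color"];cv2.imwrite("pics/w8.png",im)
h=cv2.cvtColor(im,cv2.COLOR_BGR2HSV)
r=np.nonzero(h[100:250,281,2]<60)[0]+100;print("dark rows col281",r[:12],r[-5:], "x first", plane(c,281,r[0],95))
E
```

```text
eef_pos: [599.4, -228.7, 58.0]
opening: 11.8
[ 389.03538467 -182.5121187     7.5       ] [ 470.28386305 -188.27195156    7.5       ]
t15.2 at [ 599.4 -228.7   58. ] [ 3.139 -0.004  3.136] -> dp [-0.024 -0.012  0.6  ] roll -0.003
dark rows col281 [181 182 183 184 185 186 187 188 189 190 191 192] [208 228 229 230 231] x first [ 554.23325189 -229.03675428   95.        ]
```

```bash

python3 -m inch '{"dp":[[-0.03,-0.01,0.25],[-0.03,-0.01,0.45],[-0.03,-0.01,0.56],[-0.03,-0.01,0.6],[-0.03,-0.01,0.6],[-0.03,-0.01,0.6]],"roll":[0,0,0,0,0,0]}' | grep -E "eef|force"
python3 -m inch '{"dp":[[0,0,0],[0,0,0],[0,0,0],[0,0,0],[0,0,0]],"roll":[0,0,0,0,0]}' 0.32 | grep -E "eef|force|open"
python3 -m inch '{"dp":[[0,0,-0.3],[0,0,-0.6],[0,0,-0.9],[0,0,-0.9],[0,0,-0.9]],"roll":[0,0,0,0,0]}'
python3 -m inch '{"dp":[[0.3,0.3,0],[0.6,0.6,0],[0.9,0.8,0],[0.9,0.8,0],[0.9,0.8,0]],"roll":[0,0,0,0,0]}' 0.7 | grep eef
python3 - <<'E'
from h import *
go(439.5,-95.3,70,1.351)
c=cam("wrist");im=c["color"];cv2.imwrite("pics/w9.png",im)
for p in [(602,-188,16),(602,-230,16),(602,-272,16),(591,-48,12),(581,-93,12)]: print(proj(c,p))
E
```

```text
eef_pos: [604.4, -230.9, -11.1]
force: [0.4, 0.5, 0.0]
grasp_force: 59.0
eef_pos: [604.9, -230.9, -11.4]
force: [-0.2, 0.1, 0.0]
opening: 26.9
grasp_force: 0.0
t: 16.57
eef_pos: [607.1, -232.2, 100.1]
tool_rot: [-3.138, 0.006, 3.136]
force: [0.9, -0.5, 0.2]
opening: 27.5
grasp_force: 0.0
eef_pos: [492.5, -130.4, 93.4]
t17.0 at [ 492.5 -130.4   93.4] [ 3.138 -0.007  3.138] -> dp [0.44  0.289 0.433] roll 1.138
[218.65232555 319.68415406]
[172.97427687 319.94118687]
[127.26053866 320.19842052]
[370.37964486 305.90980947]
[322.04967856 296.69505371]
```

View pics/w9.png

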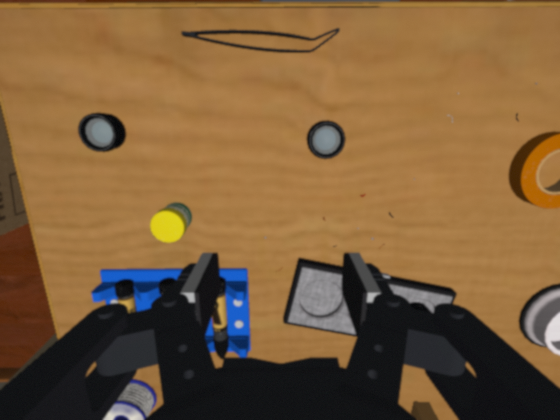

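The tubes lie in the rack at columns 125, 168 and 218, and the -46 well is at (321,297), as predicted. Now lens B.

```bash

python3 -m inch '{"dp":[[0.2,0.15,0],[0.4,0.29,0],[0.44,0.29,0.2],[0.44,0.29,0.2],[0.44,0.29,0.2],[0.44,0.29,0.2],[0.44,0.29,0.2],[0.44,0.29,0.2],[0.44,0.29,0.2],[0.44,0.29,0.2],[0.44,0.29,0.2],[0.44,0.29,0.2]],"roll":[0.08,0.16,0.24,0.32,0.4,0.48,0.56,0.64,0.72,0.8,0.88,0.94]}' >/dev/null
python3 -m inch '{"dp":[[0,0,0],[0,0,0],[0,0,0],[0,0,0],[0,0,0]],"roll":[0.08,0.16,0.2,0.2,0.2]}' | grep -E "eef|rot|open"
python3 - <<'E'
from h import *
go(439.5,-95.3,7,1.351)
c=cam("wrist");im=c["color"];cv2.imwrite("pics/w10.png",im);u,v=proj(c,(439.5,-95.3,18));print(u,v)
h=cv2.cvtColor(im,cv2.COLOR_BGR2HSV).astype(int);m=((h[...,0]<8)|(h[...,0]>25)|(h[...,1]<90)).astype(np.uint8)
u,v=int(u),int(v);m=m[v-35:v+36,u-35:u+36];k,l,s,ce=cv2.connectedComponentsWithStats(m);i=1+np.argmax(s[1:,4]);print(s[i],plane(c,*(ce[i]+[u-35,v-35]),12))
E
```

```text
eef_pos: [445.2, -99.7, 72.1]
tool_rot: [-3.141, -0.0, 1.347]
opening: 59.7
t18.4 at [445.2 -99.7  72.1] [-3.141 -0.     1.347] -> dp [ 0.025 -0.054  0.776] roll -0.003
272.2178935264301 208.0441111463147
[  18   13   37   38 1099] [439.93028003 -94.7356801   12.        ]
```

```bash

python3 -m inch '{"dp":[[0.02,-0.05,0.3],[0.02,-0.05,0.6],[0.02,-0.05,0.78],[0.02,-0.05,0.8],[0.02,-0.05,0.8],[0.02,-0.05,0.8]],"roll":[0,0,0,0,0,0]}' | grep -E "eef|force"
python3 -m inch '{"dp":[[0,0,0],[0,0,0],[0,0,0],[0,0,0],[0,0,0],[0,0,0]],"roll":[0,0,0,0,0,0]}' 0 | grep -E "eef|force|open"
python3 -m inch '{"dp":[[0,0,-0.2],[0,0,-0.5],[0,0,-0.6],[0,0,-0.6],[0,0,-0.6]],"roll":[0,0,0,0,0]}'
python3 - <<'E'
from h import *
go(581,-93,65,1.351)
E
```

```text
eef_pos: [440.7, -96.2, -22.4]
force: [0.0, 0.3, 0.3]
grasp_force: 0.0
eef_pos: [440.9, -96.3, -21.7]
force: [-2.6, 1.2, 9.9]
opening: 26.4
grasp_force: 58.4
t: 19.92
eef_pos: [440.4, -96.0, 49.5]
tool_rot: [3.139, 0.001, 1.346]
force: [-0.6, -0.7, -0.3]
opening: 26.6
grasp_force: 59.5
t19.9 at [440.4 -96.   49.5] [3.139e+00 1.000e-03 1.346e+00] -> dp [0.286 1.136 0.107] roll -0.003
```

```bash

python3 -m inch '{"dp":[[0.1,0.3,0],[0.14,0.57,0],[0.14,0.57,0],[0.14,0.57,0]],"roll":[0,0,0,0]}' >/dev/null
python3 -m inch '{"dp":[[0.1,0.3,0],[0.14,0.57,0],[0.14,0.57,0.1],[0.14,0.57,0.1],[0.14,0.57,0.1],[0.14,0.57,0.1]],"roll":[0,0,0,0,0,0]}' | grep -E "eef|open"
python3 - <<'E'
from h import *
go(581,-93,12.5,1.351)
c=cam("wrist");cv2.imwrite("pics/w11.png",c["color"])
E
```

```text
eef_pos: [578.4, -93.0, 35.7]
opening: 26.5
t20.8 at [578.4 -93.   35.7] [-3.139 -0.     1.345] -> dp [0.005 0.023 0.426] roll -0.004
```

```bash

python3 -m inch '{"dp":[[0,0.02,0.2],[0,0.02,0.35],[0,0.02,0.4],[0,0.02,0.42],[0,0.02,0.42],[0,0.02,0.42]],"roll":[0,0,0,0,0,0]}' | grep -E "eef|force"
python3 -m inch '{"dp":[[0,0,0],[0,0,0],[0,0,0],[0,0,0],[0,0,0]],"roll":[0,0,0,0,0]}' 0.55 | grep -E "eef|force|open"
python3 -m inch '{"dp":[[0,0,-0.2],[0,0,-0.5],[0,0,-0.7],[0,0,-0.7],[0,0,-0.7]],"roll":[0,0,0,0,0]}'
python3 - <<'E'
from h import *
go(433,-270.5,65,1.571)
c=cam("wrist");im=c["color"];cv2.imwrite("pics/w12.png",im)
E
```

```text
eef_pos: [583.3, -94.2, -12.8]
force: [-0.6, -0.8, -0.0]
grasp_force: 59.5
eef_pos: [582.8, -93.9, -13.7]
force: [-0.2, -0.0, -0.4]
opening: 47.0
grasp_force: 0.0
t: 22.13
eef_pos: [584.2, -94.4, 72.0]
tool_rot: [3.137, 0.001, 1.345]
force: [0.4, -0.1, -1.5]
opening: 46.9
grasp_force: 0.0
t22.1 at [584.2 -94.4  72. ] [3.137e+00 1.000e-03 1.345e+00] -> dp [-1.711 -0.901  0.289] roll -0.144
```

```bash

python3 -m inch '{"dp":[[-0.3,-0.15,0],[-0.6,-0.3,0],[-0.86,-0.45,0],[-0.86,-0.45,0]],"roll":[0,0,0,0]}' 0.7 >/dev/null
python3 -m inch '{"dp":[[-0.3,-0.15,0],[-0.6,-0.3,0],[-0.85,-0.45,0],[-0.85,-0.45,0],[-0.85,-0.45,0],[-0.85,-0.45,0]],"roll":[0,0,0,0,0,0]}' | grep -E "eef|open"
python3 - <<'E'
from h import *
go(433,-270.5,4,1.345)
c=cam("wrist");im=c["color"];cv2.imwrite("pics/w13.png",im);u,v=proj(c,(433,-270.5,12));print(u,v)
h=cv2.cvtColor(im,cv2.COLOR_BGR2HSV).astype(int);m=((h[...,0]<8)|(h[...,0]>25)|(h[...,1]<90)).astype(np.uint8)
u,v=int(u),int(v);m=m[v-35:v+36,u-35:u+36];k,l,s,ce=cv2.connectedComponentsWithStats(m);i=1+np.argmax(s[1:,4]);print(s[i],plane(c,*(ce[i]+[u-35,v-35]),12))
E
```

```text
eef_pos: [431.1, -268.7, 68.8]
opening: 59.4
t23.0 at [ 431.1 -268.7   68.8] [-3.140e+00 -2.000e-03  1.345e+00] -> dp [-0.012  0.02   0.773] roll -0.0
283.99685476980375 212.56990930863844
[  19   16   37   40 1121] [ 433.59930685 -270.83682444   12.        ]
```

```bash

python3 -m inch '{"dp":[[-0.01,0.02,0.3],[-0.01,0.02,0.6],[-0.01,0.02,0.75],[-0.01,0.02,0.77],[-0.01,0.02,0.77],[-0.01,0.02,0.77]],"roll":[0,0,0,0,0,0]}' | grep -E "eef|force"
python3 -m inch '{"dp":[[0,0,0],[0,0,0],[0,0,0],[0,0,0],[0,0,0],[0,0,0]],"roll":[0,0,0,0,0,0]}' 0 | grep -E "eef|force|open"
python3 -m inch '{"dp":[[0,0,-0.2],[0,0,-0.5],[0,0,-0.65],[0,0,-0.65],[0,0,-0.65]],"roll":[0,0,0,0,0]}'
python3 - <<'E'
from h import *
go(591,-48,77,1.351)
E
```

```text
eef_pos: [434.8, -271.6, -21.4]
force: [0.7, -0.2, -0.2]
grasp_force: 0.0
eef_pos: [434.9, -272.5, -20.5]
force: [-0.2, 0.6, 6.1]
opening: 25.6
grasp_force: 58.7
t: 24.48
eef_pos: [434.6, -272.6, 57.4]
tool_rot: [3.138, 0.002, 1.345]
force: [0.8, -0.6, 0.1]
opening: 25.9
grasp_force: 59.4
t24.5 at [ 434.6 -272.6   57.4] [3.138e+00 2.000e-03 1.345e+00] -> dp [2.115 0.851 0.068] roll -0.004
```

```bash

python3 -m inch '{"dp":[[0.3,0.12,0],[0.6,0.24,0],[0.7,0.28,0],[0.7,0.28,0]],"roll":[0,0,0,0]}' >/dev/null
python3 -m inch '{"dp":[[0.3,0.12,0],[0.6,0.24,0],[0.7,0.28,0],[0.7,0.28,0]],"roll":[0,0,0,0]}' >/dev/null
python3 -m inch '{"dp":[[0.3,0.12,0],[0.6,0.24,0],[0.7,0.28,0.1],[0.7,0.28,0.1],[0.7,0.28,0.1],[0.7,0.28,0.1]],"roll":[0,0,0,0,0,0]}' | grep -E "eef|open"
python3 - <<'E'
from h import *
go(591,-48,13.7,1.351)
c=cam("wrist");im=c["color"];cv2.imwrite("pics/w14.png",im)
E
```

```text
eef_pos: [587.1, -50.0, 43.1]
opening: 25.9
t25.6 at [587.1 -50.   43.1] [-3.140e+00  1.000e-03  1.344e+00] -> dp [0.024 0.029 0.478] roll -0.004
```

```bash

python3 -m inch '{"dp":[[0.01,0.01,0.2],[0.01,0.01,0.35],[0.01,0.01,0.45],[0.01,0.01,0.485],[0.01,0.01,0.485],[0.01,0.01,0.485]],"roll":[0,0,0,0,0,0]}' | grep -E "eef|force"
python3 -m inch '{"dp":[[0,0,0],[0,0,0],[0,0,0],[0,0,0],[0,0,0]],"roll":[0,0,0,0,0]}' 0.55 | grep -E "eef|force|open"
python3 -m inch '{"dp":[[0,0,-0.2],[0,0,-0.5],[0,0,-0.9],[0,0,-0.9],[0,0,-0.9]],"roll":[0,0,0,0,0]}'
python3 - <<'E'
from h import *
go(443.5,174,90,1.571)
E
```

```text
eef_pos: [589.8, -48.4, -14.0]
force: [-0.7, -0.2, -0.6]
grasp_force: 60.9
eef_pos: [589.6, -47.5, -14.6]
force: [-0.1, 0.3, -0.1]
opening: 46.9
grasp_force: 0.0
t: 27.03
eef_pos: [592.8, -48.3, 97.9]
tool_rot: [3.133, 0.001, 1.346]
force: [-0.7, 0.3, -0.4]
opening: 47.0
grasp_force: 0.0
t27.0 at [592.8 -48.3  97.9] [3.133e+00 1.000e-03 1.346e+00] -> dp [ 1.528 -1.629  0.284] roll -0.144
```

```bash

python3 -m inch '{"dp":[[0.25,-0.25,0],[0.5,-0.5,0],[0.77,-0.81,0],[0.77,-0.81,0]],"roll":[0,0,0,0]}' 0.75 >/dev/null
python3 -m inch '{"dp":[[0.25,-0.25,0],[0.5,-0.5,0],[0.77,-0.81,0],[0.77,-0.81,0],[0.77,-0.81,0],[0.77,-0.81,0],[0.77,-0.81,0],[0.77,-0.81,0],[0.77,-0.81,0],[0.77,-0.81,0],[0.77,-0.81,0],[0.77,-0.81,0]],"roll":[-0.08,-0.16,-0.24,-0.32,-0.4,-0.48,-0.56,-0.64,-0.72,-0.8,-0.88,-0.94]}'  >/dev/null
python3 -m inch '{"dp":[[0,0,0],[0,0,0],[0,0,0],[0,0,0],[0,0,0]],"roll":[-0.08,-0.16,-0.2,-0.2,-0.2]}' | grep -E "eef|rot|open"
python3 - <<'E'
from h import *
go(443.5,174,22,3.1416)
c=cam("wrist");im=c["color"];cv2.imwrite("pics/w15.png",im);print(proj(c,(443.5,174,39)))
h=cv2.cvtColor(im,cv2.COLOR_BGR2HSV).astype(int);m=((h[...,0]>24)&(h[...,0]<36)&(h[...,1]>130)).astype(np.uint8)
k,l,s,ce=cv2.connectedComponentsWithStats(m)
for i in range(1,k):
    if s[i,4]>300: print(s[i],ce[i],plane(c,*ce[i],36))
print("holder pred",proj(c,(612,138,24)))
E
```

```text
eef_pos: [440.6, 175.9, 92.2]
tool_rot: [-3.141, -0.002, 3.134]
opening: 64.0
t28.8 at [440.6 175.9  92.2] [-3.141e+00 -2.000e-03  3.134e+00] -> dp [-0.026 -0.015  0.818] roll -0.005
[278.9319702  217.96804528]
[ 255  192   46   47 1744] [277.66055046 215.14736239] [442.27219292 173.03230322  36.        ]
holder pred [242.72315575 380.55166496]
```

View pics/w15.png

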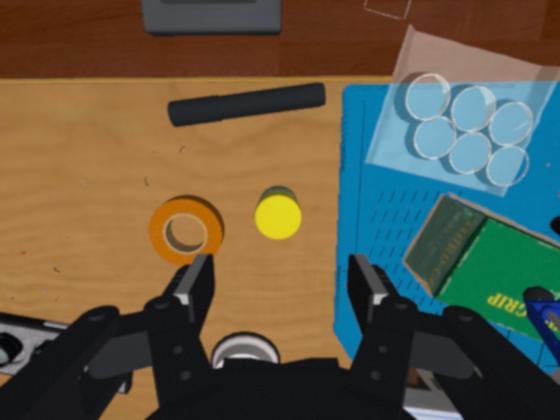

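The big jar's lid is at (278,215) and the tape's edge comes close at (223,230), so I keep the opening small.

```bash

python3 -m inch '{"dp":[[-0.015,-0.02,0.1],[-0.015,-0.02,0.3],[-0.015,-0.02,0.5],[-0.015,-0.02,0.7],[-0.015,-0.02,0.8],[-0.015,-0.02,0.835],[-0.015,-0.02,0.835],[-0.015,-0.02,0.835]],"roll":[0,0,0,0,0,0,0,0]}' 0.58 | grep -E "eef|force|open"
python3 -m inch '{"dp":[[0,0,0],[0,0,0],[0,0,0],[0,0,0],[0,0,0],[0,0,0]],"roll":[0,0,0,0,0,0]}' 0 | grep -E "eef|force|open"
python3 -m inch '{"dp":[[0,0,-0.1],[0,0,-0.2],[0,0,-0.3],[0,0,-0.4],[0,0,-0.45],[0,0,-0.45]],"roll":[0,0,0,0,0,0]}'
python3 - <<'E'
from h import *
go(500,170,74,3.1416)
E
```

```text
eef_pos: [443.7, 173.7, -6.3]
force: [1.0, -0.1, 0.2]
opening: 49.6
grasp_force: 0.0
eef_pos: [445.0, 173.8, -5.2]
force: [-0.2, -1.4, 6.5]
opening: 32.7
grasp_force: 60.0
t: 30.5
eef_pos: [444.6, 173.9, 48.8]
tool_rot: [3.141, 0.004, 3.136]
force: [0.4, -0.1, -0.5]
opening: 32.8
grasp_force: 60.0
t30.5 at [444.6 173.9  48.8] [3.141 0.004 3.136] -> dp [-0.462 -0.03   0.025] roll -0.004
```

```bash
python3 - <<'E'
from h import *
def mask(im): 
    h=cv2.cvtColor(im,cv2.COLOR_BGR2HSV).astype(int);return h
w=np.load("w1.npy",allow_pickle=True).item()
def ell(c,u,v,r,z,vmin):
    h=mask(c["color"]);m=((h[...,2]>vmin)&(h[...,1]<70)).astype(np.uint8)*255
    b=np.zeros_like(m);b[v-r:v+r,u-r:u+r]=m[v-r:v+r,u-r:u+r]
    k=max(cv2.findContours(b,cv2.RETR_EXTERNAL,cv2.CHAIN_APPROX_NONE)[0],key=cv2.contourArea)
    P=np.array([plane(c,*q[0],z)[:2] for q in k],np.float32);return cv2.boundingRect(k),cv2.fitEllipse(P),cv2.minEnclosingCircle(P)
for vm in (110,150): print("w1",ell(w,361,252,26,24,vm))
s=cam("scene");d=cam("side")
print("scene",ell(s,251,196,20,24,120)[0],"side",ell(d,218,268,28,24,120)[0])
print(tri(s,(251.2,192.8),d,(218.8,263)))
print(plane(s,251.2,192.8,24),plane(d,218.8,263,24))
E
```

```text
w1 ((344, 235, 35, 34), ((603.4174194335938, 134.40377807617188), (64.16397857666016, 70.59207153320312), 116.6082763671875), ((603.0875854492188, 135.9421844482422), 36.006473541259766))
w1 ((345, 236, 34, 33), ((604.3843994140625, 135.06393432617188), (61.12846374511719, 68.91832733154297), 118.70570373535156), ((604.2044677734375, 135.47622680664062), 34.93769836425781))
scene (237, 186, 29, 18) side (198, 254, 41, 29)
(array([611.31850212, 135.6139198 ,  19.1658618 ]), np.float64(0.053534835311084335))
[603.68991942 126.35688993  24.        ] [607.02312658 144.10494013  24.        ]
```

```bash

python3 -m inch '{"dp":[[-0.2,0,-0.1],[-0.4,-0.05,-0.2],[-0.6,-0.1,-0.2],[-0.7,-0.15,-0.2],[-0.7,-0.15,-0.2]],"roll":[0,0,0,0,0]}' >/dev/null
python3 -m inch '{"dp":[[-0.2,-0.05,0],[-0.4,-0.1,0],[-0.6,-0.15,0],[-0.68,-0.15,0],[-0.68,-0.15,0],[-0.68,-0.15,0],[-0.68,-0.15,0]],"roll":[0,0,0,0,0,0,0]}' | grep -E "eef|rot|open"
python3 - <<'E'
from h import *
go(610,138,28,3.1416)
c=cam("wrist");im=c["color"];cv2.imwrite("pics/w16.png",im)
u,v=proj(c,(610,138,24));print(u,v)
h=cv2.cvtColor(im,cv2.COLOR_BGR2HSV).astype(int)
m=((h[...,2]>120)&(h[...,1]<70))
for r in range(int(v)-60,int(v)+50,6):
    x=np.nonzero(m[r,int(u)-90:int(u)+90])[0]+int(u)-90
    if len(x): print(r,x.min(),x.max(),len(x))
E
```

```text
eef_pos: [606.7, 137.3, 70.1]
tool_rot: [3.142, -0.003, 3.137]
opening: 33.1
t31.6 at [606.7 137.3  70.1] [ 3.142e+00 -3.000e-03  3.137e+00] -> dp [-0.029  0.006  0.584] roll -0.003
282.4138103422494 221.69339031713127
173 284 288 5
179 261 304 44
185 253 312 52
191 248 317 67
197 245 320 76
203 243 323 81
209 242 323 82
215 242 323 82
221 243 322 60
227 244 321 36
233 246 320 19
239 249 316 12
245 310 311 2
```

The rim's widest row is about 213 (cols 242–323), which puts the holder centre at about (606,138). I lower in stages with force checks.

```bash

python3 -m inch '{"dp":[[0,0.005,0.1],[0,0.005,0.25],[0,0.005,0.36],[0,0.005,0.36],[0,0.005,0.36]],"roll":[0,0,0,0,0]}' | grep -E "eef|force"
python3 -m inch '{"dp":[[0,0,0.06],[0,0,0.12],[0,0,0.12],[0,0,0.12]],"roll":[0,0,0,0]}' | grep -E "eef|force"
python3 -c "
from h import *
go(608,138,28,3.1416)"
```

```text
eef_pos: [607.0, 137.5, 26.4]
force: [-0.1, -0.5, 0.5]
grasp_force: 59.9
eef_pos: [608.3, 137.4, 13.2]
force: [0.1, 0.6, -0.7]
grasp_force: 59.9
t32.4 at [608.3 137.4  13.2] [-3.142e+00 -1.000e-03  3.136e+00] -> dp [0.002 0.005 0.11 ] roll -0.004
```

```bash

python3 -m inch '{"dp":[[0,0,0.05],[0,0,0.08],[0,0,0.1],[0,0,0.1],[0,0,0.1]],"roll":[0,0,0,0,0]}' | grep -E "eef|force"
python3 -m inch '{"dp":[[0,0,0],[0,0,0],[0,0,0],[0,0,0],[0,0,0]],"roll":[0,0,0,0,0]}' 0.6 | grep -E "eef|force|open"
python3 -m inch '{"dp":[[0,0,-0.15],[0,0,-0.4],[0,0,-0.8],[0,0,-0.9],[0,0,-0.9]],"roll":[0,0,0,0,0]}'| grep -E "eef|force|open"
python3 -m inch '{"dp":[[0.3,-0.1,-0.2],[0.6,-0.2,-0.4],[0.9,-0.4,-0.8],[0.9,-0.6,-0.9],[0.9,-0.6,-0.9],[0.9,-0.6,-0.9]],"roll":[0,0,0,0,0,0]}'| grep -E "eef|force|open"
python3 - <<'E'
from h import *
c=cam("wrist");im=c["color"].copy();cv2.imwrite("pics/w17.png",im)
for p in [(606,138,44),(591,-48,24),(581,-93,24),(602,-230,16.5),(602,-272,16.5),(602,-188,16.5)]:
    u,v=proj(c,p);print(p,u,v);cv2.circle(im,(int(u),int(v)),1,(255,0,255),-1)
k=im[170:400];s=cam("scene")["color"][170:270,150:470]
cv2.imwrite("pics/f.png",np.vstack([cv2.resize(k,(800,329),interpolation=cv2.INTER_CUBIC),cv2.resize(s,(800,250),interpolation=cv2.INTER_CUBIC)]))
E
```

```text
eef_pos: [608.4, 137.4, 1.4]
force: [-0.8, -0.1, -0.2]
grasp_force: 59.9
eef_pos: [608.8, 137.4, 1.8]
force: [0.2, 0.2, -0.1]
opening: 51.1
grasp_force: 0.0
eef_pos: [613.0, 137.6, 116.5]
force: [0.2, -0.2, -0.4]
opening: 51.1
grasp_force: 0.0
eef_pos: [501.1, 64.6, 219.8]
force: [0.2, -0.7, 0.2]
opening: 51.4
grasp_force: 0.0
(606, 138, 44) 342.09515987273664 262.6036533588174
(591, -48, 24) 192.6427503687595 245.45850889594024
(581, -93, 24) 156.13190348930766 238.39838400860916
(602, -230, 16.5) 55.06481992752293 251.75465321256058
(602, -272, 16.5) 22.83810691323231 251.97096296875182
(602, -188, 16.5) 87.31178339810728 251.53820753275653
```

View pics/f.png

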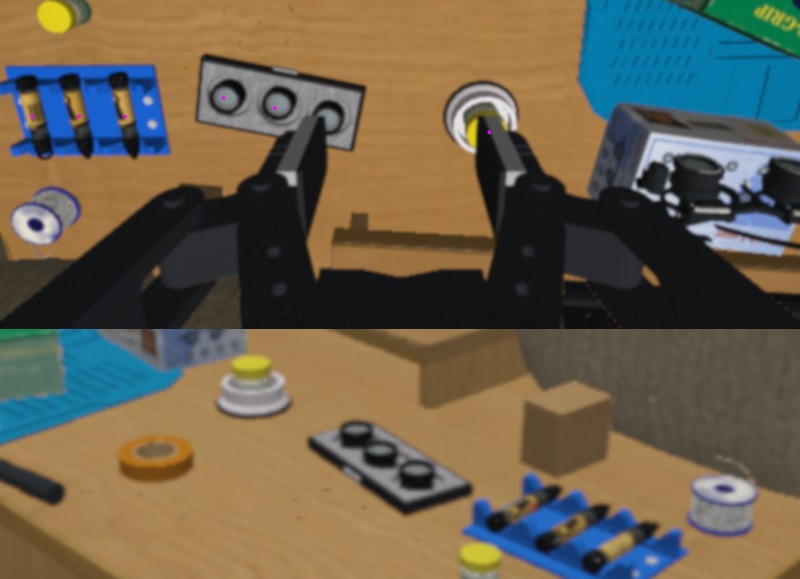

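The last picture shows all five items seated: lenses at (227,97) and (279,104) in the tray, tubes at columns 33 and 78 in the rack, and the jar upright in its cup. The stored lens and tube have not moved, so I hand in.

```bash
python3 -m inch '{"dp":[[0,0,0],[0,0,0],[0,0,0]],"roll":[0,0,0]}' | head -1; python3 -c "
from bench import arm
print(arm.sign_off())"
```

```text
t: 34.5
the job is handed in; nothing more can be done
None
```

The job is handed in at 34.5 s: by the final pictures both lenses are in the tray, both tubes in the rack, the larger jar stands upright in its holder, and the stored lens and tube look unmoved; no verdict was returned.

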